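# Sieve bearing balls out of a batch of nuts

### The arm

A 6-joint arm with a two-finger parallel gripper is mounted at the origin on a cart in front of the work surface, level with it; the furniture and walls round the work are solid. World frame = base frame: x ahead of the robot, y to its left, z up, the work surface at z = 0. Lengths are in mm, angles in rad, forces in N, time in s.
With the tool pointing down it reaches from about 250 to 775 mm from the base axis. Payload 4 kg.
Tool frame: the origin (TCP) lies at the very end of the fingers, on their centre line; the grasp point (between the pads) lies 19 mm behind it (grip_point_offset is the distance from the TCP to the grasp point, in mm); y points along the fingers, x is the direction in which the jaws open and shut, and the axes are right-handed (so a half turn about y gives the same grasp; the last joint's range is limited). The gripper opens to 94 mm and grips with 3 to 60 N. Pads are 16 mm wide; open, the fingers measure 119 mm over their backs; the gripper's body (75 mm by 177 mm) begins 78 mm behind the grasp point.
Start: joints at [-1.221, 0.087, 1.371, -0, 1.684, -0.103], TCP at [240.617, -494.594, 205.506] pointing down, gripper open.
Joint ranges: [-3.1, 3.1], [-0.76, 2.03], [0.27, 2.55], [-1.08, 4.22], [0.17, 2.65], [-2.57, 2.57]. Speed limits (rad/s): [2.79, 2.79, 3.14, 3.14, 3.14, 3.14].

### API

Orientations are given as a rotation vector (axis times angle).
In Python, from station import reach, move_straight, set_joints, command_gripper, hold, inverse_kinematics, sense, get_image, Unreachable, sign_off, grip_point_offset gives the robot as it stands. Calls block until the motion is done:
- reach(position, orientation): joint-space move of the TCP to a pose.
- move_straight(position, orientation=None, rate=150): straight line of the TCP; orientation=None keeps the orientation; rate is the mean speed in mm/s.
- set_joints(angles): joint-space move.
- command_gripper(opening, effort=None): finger opening in mm; effort is the grip in N (None keeps the last); returns when the fingers have stopped.
- hold(seconds).
- inverse_kinematics(position, orientation): joint angles nearest the present ones, or None.
- sense(): the state.
- get_image(name): name is "scene" or "top" or "wrist"; returns a dict with "frame" (384x512x3 uint8, red, green, blue), "fx", "fy", "cx", "cy" (pixels), "world_to_cam" (4x4, takes a point from world to camera coordinates); the wrist camera has in their place "hand_eye" (4x4, takes a point from camera to tool coordinates, whose origin is the TCP and whose axes are the tool frame's). Camera axes: x right, y up, looking along -z (the intrinsics and any distortion apply to the point x, -y, -z); pixel columns grow to the right and rows downward; lengths in mm; the calibration is good to about 2 mm. A picture is of the moment at which its call begins: read the wrist's pose just before it. There is no depth.
A pose or a line that the arm cannot do raises Unreachable and nothing moves.
- sign_off(): hands the job in, once; it reports no verdict.
The state is a dict: "time_s": time; "joint_pos": joint angles; "joint_velocities": joint speeds; "effort": joint torques, N m; "tcp_pos": TCP position; "tool_rot": TCP orientation; "force": force on the tool from outside, world axes, zero at the start; "torque": the same for the moment, N m; "finger_gap": finger opening in mm.
Only numpy, scipy, OpenCV 4.12 (cv2) and the standard library are available. Lean on these libraries where they do the work, as an engineer would, in place of code of your own. Each camera call takes 0.05 s, during which the arm holds its last target. There are 200 camera calls.

### The job

Take the sieve by its handle bar and shake it side to side on its rails, at least twice over and back, each time until it presses for a moment, lightly, on the rubber buffer at that side (never hard: keep well under 20 N), until all four small steel balls have dropped through into the tray below. Do not lift the sieve off its rails while a ball is still in it. Then lift it off with the three nuts still in it, stand it level in the middle of the rubber mat and let go; leave the bottle, the tape and the spanner where they are.

Things in the scene. Friction and masses are not known exactly. Their poses are not given: they have to be found in the camera images.
- bed: sieving bed, fixed to the bench: open grey catch tray 106 x 232 mm, origin under its centre, y along its length, floor at 4 mm. Two rails along y (its front and rear walls), tops at 32 mm, carry the sieve on slick plastic (sliding takes 1 to 2 N); guide lips outside them rise to 41 mm and leave the sieve 2 mm of play to each side in x. End walls 30 mm high; the sieve slides over them.
- stop_left: left stop (robot's left, bed's + y): steel block 34x20x66 mm fixed on the bed, origin under its centre, 128 mm from the bed's. Its screw, set differently each time and NOT measured, holds a rubber buffer (18 mm wide, 50 mm up) facing the sieve, free face 24 to 42 mm inboard of the block's centre: the centred sieve goes 26 to 44 mm to touch it. Buffer: spring, 2 N/mm, 7 mm travel, then solid. Find it by feel.
- stop_right: right stop (robot's right, bed's - y): steel block 34x20x66 mm fixed on the bed, origin under its centre, 128 mm from the bed's. Its screw, set differently each time and NOT measured, holds a rubber buffer (18 mm wide, 50 mm up) facing the sieve, free face 24 to 42 mm inboard of the block's centre: the centred sieve goes 26 to 44 mm to touch it. Buffer: spring, 2 N/mm, 7 mm travel, then solid. Find it by feel.
- sieve: sieve, 0.25 to 0.5 kg, loose on the rails, starts within 15 mm of the bed's centre, axes along the bed's: open frame 94 (x) x 120 (y) x 36 mm high, 5 mm walls; origin under its centre, 32 mm above the bed's underside when seated. Its 4 mm floor has a blank strip 30 mm wide (in y) across the middle, and square mesh with 18.5 mm openings on both sides of it.
- sieve_grip (a point): centre of the sieve's handle bar, 90 mm above the sieve's underside. The black bar lies along the sieve's x, 102 mm long, 16 mm wide in y and 16 mm high; take it from above with the fingers closing along the sieve's y.
- ball_0: steel bearing ball, 14 mm diameter, 11 g, starts at rest on the sieve's blank strip and rolls about when the sieve is moved briskly (0.15 m/s or more) in y; origin at its centre. It fits through the mesh.
- ball_1: steel bearing ball, 14 mm diameter, 11 g, starts at rest on the sieve's blank strip and rolls about when the sieve is moved briskly (0.15 m/s or more) in y; origin at its centre. It fits through the mesh.
- ball_2: steel bearing ball, 14 mm diameter, 11 g, starts at rest on the sieve's blank strip and rolls about when the sieve is moved briskly (0.15 m/s or more) in y; origin at its centre. It fits through the mesh.
- ball_3: steel bearing ball, 14 mm diameter, 11 g, starts at rest on the sieve's blank strip and rolls about when the sieve is moved briskly (0.15 m/s or more) in y; origin at its centre. It fits through the mesh.
- nut_0: M12 steel nut, 21 x 18 x 9 mm, 17 g, starts flat on the mesh; origin at the centre of its underside. Too large for the mesh.
- nut_1: M12 steel nut, 21 x 18 x 9 mm, 17 g, starts flat on the mesh; origin at the centre of its underside. Too large for the mesh.
- nut_2: M12 steel nut, 21 x 18 x 9 mm, 17 g, starts flat on the mesh; origin at the centre of its underside. Too large for the mesh.
- mat: black rubber mat 125 x 150 x 4 mm fixed on the bench to the right of the bed; origin at the centre of its underside, y along its long side.
- oil_bottle: upright oil bottle, 37 mm wide, 120 mm high, bystander; origin at the centre of its underside
- tape_1: roll of dark tape, 55 x 53 x 19 mm, bystander; origin at the centre of its underside
- spanner: combination spanner lying flat, 24 x 138 x 7 mm, bystander; origin at the centre of its underside

How it is judged (in metres and radians):
On the way, in this order (a step that is already met when the one before it is completed fails the run):
1. the sieve presses on the left-hand buffer with over 2 N (contact force between sieve and stop_left above 2 N), for 0.05 s.
2. then on the right-hand buffer (contact force between sieve and stop_right above 2 N), for 0.05 s.
3. and on the left-hand one again (contact force between sieve and stop_left above 2 N), for 0.05 s.
At the end, for the whole second after the job is handed in: All four balls lie in the bed's catch tray, all three nuts are in the sieve, and the sieve is at rest, level (within 0.05 rad), standing on the mat with its centre within 30 mm of the mat's centre (x of ball_0 in the frame of bed between -0.045 and 0.045 m and y of ball_0 in the frame of bed between -0.114 and 0.114 m and z of ball_0 in the frame of bed between 0 and 0.03 m and x of ball_1 in the frame of bed between -0.045 and 0.045 m and y of ball_1 in the frame of bed between -0.114 and 0.114 m and z of ball_1 in the frame of bed between 0 and 0.03 m and x of ball_2 in the frame of bed between -0.045 and 0.045 m and y of ball_2 in the frame of bed between -0.114 and 0.114 m and z of ball_2 in the frame of bed between 0 and 0.03 m and x of ball_3 in the frame of bed between -0.045 and 0.045 m and y of ball_3 in the frame of bed between -0.114 and 0.114 m and z of ball_3 in the frame of bed between 0 and 0.03 m and x of nut_0 in the frame of sieve between -0.044 and 0.044 m and y of nut_0 in the frame of sieve between -0.058 and 0.058 m and z of nut_0 in the frame of sieve between -0.004 and 0.032 m and x of nut_1 in the frame of sieve between -0.044 and 0.044 m and y of nut_1 in the frame of sieve between -0.058 and 0.058 m and z of nut_1 in the frame of sieve between -0.004 and 0.032 m and x of nut_2 in the frame of sieve between -0.044 and 0.044 m and y of nut_2 in the frame of sieve between -0.058 and 0.058 m and z of nut_2 in the frame of sieve between -0.004 and 0.032 m and horizontal distance between sieve and mat below 0.03 m and angle between sieve's own z axis and vertical below 0.05 rad and z of sieve in the frame of mat between 0.001 and 0.008 m and linear speed of sieve below 0.02 m/s); the robot touches nothing.
It fails at once if the sieve is pressed on a stop with more than 20 N (contact force between sieve and stop_left above 20 N or contact force between sieve and stop_right above 20 N).
It fails at once if the sieve is lifted more than 15 mm off its rails while a ball is still in it (z of sieve in the frame of bed above 0.047 m and z of any of ball_0, ball_1, ball_2, ball_3 in the frame of sieve above -0.003 m).
It fails at once if a bystander is moved more than 30 mm (distance of any of oil_bottle, tape_1, spanner from where it was at the start of the episode above 0.03 m).
It also fails if it takes over 53 s, if anything falls off the work surface, if the arm or the gripper's body presses on something with over 40 N, if the wrist force passes 120 N, or if a joint passes its speed limit or range.

## Working session

There is one attempt and no reset: what is moved stays moved. The work goes in short steps, each a Python script; the robot and the scene stay as the last script left them, time stands still between calls to the robot, and variables do not carry over. Pictures are saved under pics/ and viewed, about 8 in all and at most 12, crops included, and the job is handed in when it is done.

```bash
ls; mkdir -p pics; python3 - <<'E'
from station import *
import cv2
for n in("top","scene"):
    d=get_image(n); cv2.imwrite(f"pics/{n}0.png",d["frame"][:,:,::-1])
    print(n,d["fx"],d["fy"],d["cx"],d["cy"],d["world_to_cam"].tolist() if hasattr(d["world_to_cam"],'tolist') else d["world_to_cam"],[k for k in d])
s=sense();print(s, grip_point_offset)
E
```

```text
pics
top 372.1311868601146 372.1311868601146 251.96561410738434 193.7802761334805 [[0.0072611474095574235, -0.9999736240378084, 0.00016421628654090747, -156.2845765235857], [0.9953998411719188, 0.0072436242237225, 0.09553369093165036, -574.0553679529337], [-0.09553236065970146, -0.0005302233468931894, 0.9954261835666103, -1134.634641017394], [0.0, 0.0, 0.0, 1.0]] ['frame', 'fx', 'fy', 'cx', 'cy', 'world_to_cam']
scene 447.2580587266989 447.2580587266989 256.05248589455795 192.75887149162673 [[-0.8878836393644652, -0.4600399618553911, -0.005086889521407783, 426.4360565977752], [0.30030603445894843, -0.5879004630697906, 0.7511253764784322, -328.8562053703378], [-0.3485382742489747, 0.6653843092667697, 0.6601399793718985, -793.6816896074757], [0.0, 0.0, 0.0, 1.0]] ['frame', 'fx', 'fy', 'cx', 'cy', 'world_to_cam']
{'time_s': 0.1, 'joint_pos': array([-1.22114486e+00,  8.78642092e-02,  1.37210291e+00, -1.44990978e-05,
        1.68356786e+00, -1.03108466e-01]), 'joint_velocities': array([-0.00017179, -0.00121716, -0.00399111, -0.00142698, -0.00017922,
        0.00066196]), 'effort': array([ 2.61542620e-03, -3.41250694e+01, -3.03301907e+01,  7.20329373e-02,
        3.03868472e-02, -8.99103998e-05]), 'tcp_pos': array([ 240.4162306 , -494.12974126,  204.43054241]), 'tool_rot': array([-1.38880453,  0.87068296, -0.86815719]), 'force': array([ 0.59485571,  0.0817531 , -0.11629496]), 'torque': array([-0.00626516, -0.00361401, -0.03466105]), 'finger_gap': 94.30745137962586} 18.8
```

View pics/top0.png

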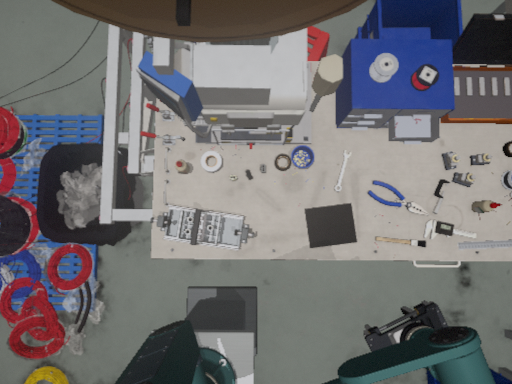

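View pics/scene0.png

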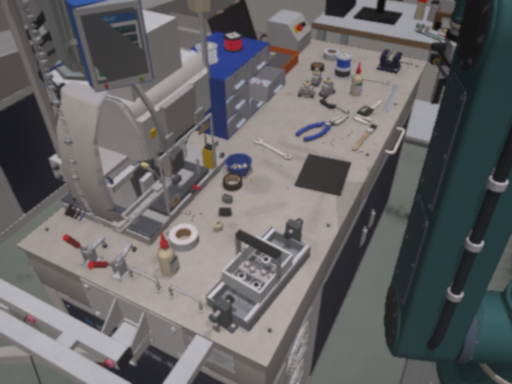

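The top view shows the bed at about (204,228) px with the handle near (196,226), and the mat at about (330,226). The bottle (181,166), tape (283,161) and spanner (344,170) lie beyond them. I'll enlarge the working area.

```bash
cat > cam.py <<'E'
import numpy as np
def project(d,P):
    p=np.asarray(d["world_to_cam"])@np.r_[P,1]
    return np.array([d["cx"]+d["fx"]*p[0]/-p[2], d["cy"]-d["fy"]*p[1]/-p[2]])
def world(d,uv,z):
    M=np.asarray(d["world_to_cam"]);R,t=M[:3,:3],M[:3,3]
    r=R.T@np.array([(uv[0]-d["cx"])/d["fx"],-(uv[1]-d["cy"])/d["fy"],-1]);c=-R.T@t
    return c+r*(z-c[2])/r[2]
E
python3 - <<'E'
from station import *
import cv2
from cam import *
d=get_image("top");f=d["frame"][:,:,::-1]
c=f[200:256,152:262];cv2.imwrite("pics/t1.png",cv2.resize(c,None,fx=7,fy=7,interpolation=cv2.INTER_CUBIC))
# mat: dark quad
m=(f[195:258,295:365].max(2)<70).astype('uint8')
n,l,s,ce=cv2.connectedComponentsWithStats(m);k=1+s[1:,4].argmax()
r=cv2.minAreaRect(np.argwhere(l==k)[:,::-1].astype('float32'))
u=np.array(r[0])+[295,195];print("mat",u,r,world(d,u,4))
print([world(d,p+np.array([295,195]),4).round(1).tolist() for p in cv2.boxPoints(r)])
E
```

```text
mat [330.41703415 225.37772751] ((35.41703414916992, 30.377727508544922), (38.12922668457031, 45.92688751220703), 82.40535736083984) [ 478.90958788 -400.77777682    4.        ]
[[528.5, -321.2, 4.0], [548.9, -466.0, 4.0], [429.7, -479.7, 4.0], [409.7, -336.3, 4.0]]
```

View pics/t1.png

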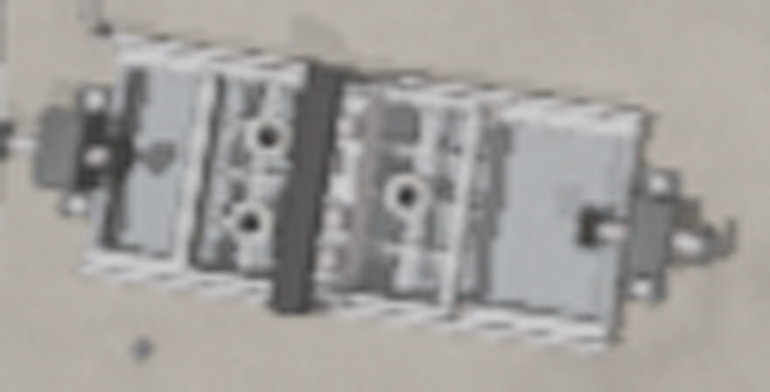

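The crop shows the bar running from (325,62) to (290,308), the left stop block at (62,147) and the right one at (655,232). Two nuts are on the left and one on the right, and the balls lie by the bar on its right.

```bash
python3 - <<'E'
from station import *
from cam import *
d=get_image("top")
px=lambda x,y:((x+.5)/7-.5+152,(y+.5)/7-.5+200)
for n,a,z in(("barfar",(325,64),130),("barnear",(290,308),130),("stopL",(62,147),66),("stopR",(655,232),66),("railFL",(118,38),41),("railFR",(642,112),41),("railNL",(85,265),41),("railNR",(606,345),41)):
    print(n,world(d,px(*a),z).round(1))
from scipy.spatial.transform import Rotation as R
print(R.from_rotvec(sense()["tool_rot"]).as_matrix().round(3))
w=get_image("wrist");print({k:v for k,v in w.items() if k!="frame"})
E
```

```text
barfar [5.217e+02 5.000e-01 1.300e+02]
barnear [423.6  12.5 130. ]
stopL [488.8 121.7  66. ]
stopR [ 454.4 -132.6   66. ]
railFL [537.3 104.7  41. ]
railFR [ 506.5 -126.    41. ]
railNL [438.1 116.2  41. ]
railNR [ 405.2 -111.3   41. ]
[[ 0.437 -0.     0.899]
 [-0.899  0.001  0.437]
 [-0.001 -1.     0.   ]]
{'fx': 266.15690533059364, 'fy': 266.15690533059364, 'cx': 253.89894886300686, 'cy': 188.66856945555398, 'hand_eye': array([[ 9.99999880e-01,  2.25517805e-04, -4.35048867e-04,
        -3.57589599e-01],
       [-4.75290481e-04,  2.30292739e-01, -9.73121281e-01,
        -1.79021290e+02],
       [-1.19267580e-04,  9.73121371e-01,  2.30292819e-01,
         6.54488681e+01],
       [ 0.00000000e+00,  0.00000000e+00,  0.00000000e+00,
         1.00000000e+00]])}
```

```bash
cat > arm.py <<'E'
import numpy as np
from scipy.spatial.transform import Rotation as R
from station import *
BED=np.array([471.6,-5.0]); PSI=-0.130
yb=np.array([-np.sin(PSI),np.cos(PSI)])
def rot(psi,s):   # jaws along the sieve's y, fingers down
    X=s*np.array([-np.sin(psi),np.cos(psi),0]);Y=np.array([0,0,-1.])
    return R.from_matrix(np.c_[X,Y,np.cross(X,Y)]).as_rotvec()
E
python3 - <<'E'
from arm import *
import cv2
for s in(1,-1):
    for p,psi in(((472.6,6.5,200),PSI),((478.9,-400.8,200),.139),((478.9,-400.8,75),.139)):
        q=inverse_kinematics(np.array(p),rot(psi,s));print(s,p,None if q is None else np.round(q,2))
s=-1
q=inverse_kinematics(np.array((472.6,6.5,230.)),rot(PSI,-1))
if q is not None and abs(q[5])<2: 
    reach(np.array((472.6,6.5,190.)),rot(PSI,-1))
    st=sense();w=get_image("wrist");print(st["time_s"],st["tcp_pos"],st["force"])
    cv2.imwrite("pics/w1.png",w["frame"][:,:,::-1])
E
```

```text
1 (472.6, 6.5, 200) [-0.11 -0.09  1.55  0.    1.67 -1.55]
1 (478.9, -400.8, 200) [-0.79  0.26  1.19 -0.    1.7  -2.5 ]
1 (478.9, -400.8, 75) [-0.79  0.31  1.37 -0.    1.46 -2.5 ]
-1 (472.6, 6.5, 200) [-0.11 -0.09  1.55  0.    1.67  1.59]
-1 (478.9, -400.8, 200) [-0.79  0.26  1.19 -0.    1.7   0.64]
-1 (478.9, -400.8, 75) [-0.79  0.31  1.37 -0.    1.46  0.64]
2.2417 [472.69610226   5.8992465  190.02048844] [-0.44612779 -0.37052275  0.18418002]
```

View pics/w1.png

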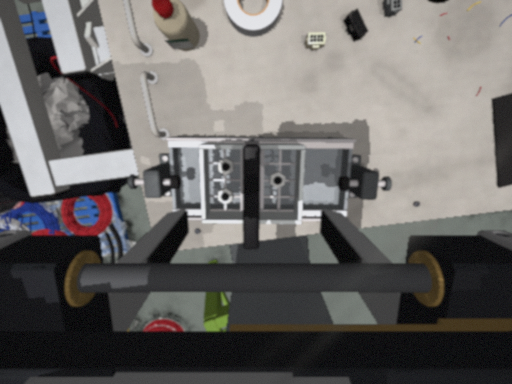

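The wrist view shows the bar upright at column ~252, rows 144–248, on the jaw centre line. The rails are level at row ~140, so yaw and lateral position are right. Next I grip and feel for the left buffer.

```bash
cat >> arm.py <<'E'
ZG=122-grip_point_offset
def at(y,z=ZG,x=0): # sieve offset along bed y
    return np.r_[BED+y*yb+x*np.array([yb[1],-yb[0]]),z]
def bed(st): 
    v=st["tcp_pos"][:2]-BED; return v@yb, v@np.array([yb[1],-yb[0]])
def fy(st): return st["force"][:2]@yb
E
python3 - <<'E'
from arm import *
p=sense()["tcp_pos"]; move_straight(np.array([472.6,6.3,ZG]),rot(PSI,-1),rate=120)
st=sense();print("down",st["tcp_pos"],st["force"].round(2))
command_gripper(50,30);command_gripper(0,30)
hold(.2)
st=sense();print(st["time_s"],st["finger_gap"],st["tcp_pos"],st["force"].round(2),bed(st))
y0,x0=bed(st)
np.save("x0.npy",x0)
for k in range(int((26-y0)//4)):
    move_straight(at(y0+4*(k+1),x=x0),rate=60);s=sense();print(bed(s)[0].round(2),s["force"].round(2),round(fy(s),2),round(s["time_s"],2))
E
```

```text
down [473.20811869   6.18061443 104.00700271] [ 0.28 -0.4  -0.68]
4.8167 15.7216705750555 [472.60993426   6.50604816 103.21474445] [0.18 2.32 0.21] (np.float64(11.53988086698032), np.float64(-0.49016436092550464))
15.6 [ 0.11 -0.04  0.49] -0.03 5.07
19.91 [-0.38  0.12 -0.23] 0.07 5.32
24.04 [ 0.66  0.27 -0.38] 0.35 5.57
```

```bash
cat >> arm.py <<'E'
def feel(sign,y,ymax,step=1.,thr=4.5):
    """creep in steps until the buffer pushes back; returns sieve y (command, felt) at that point"""
    x0=float(np.load("x0.npy"))
    while abs(y)<ymax:
        y+=sign*step; move_straight(at(y,x=x0),rate=40); hold(.03)
        f=np.mean([fy(sense())]+[ (hold(.01),fy(sense()))[1] for _ in range(3)])
        print(round(y,1),round(bed(sense())[0],2),round(f,2))
        if -sign*f>thr: hold(.15); print("contact",sense()["time_s"],fy(sense())); return y
    print("no contact"); return None
E
python3 - <<'E'
from arm import *
feel(1,24.,48.)
E
```

```text
25.0 25.01 -0.52
26.0 25.91 -1.31
27.0 27.07 -1.34
28.0 28.14 -0.71
29.0 29.12 -1.1
30.0 30.11 -1.17
31.0 31.09 -1.15
32.0 32.07 -1.14
33.0 33.1 -1.07
34.0 34.1 -1.11
35.0 35.1 -1.57
36.0 36.1 -1.78
37.0 37.1 -1.55
38.0 38.09 -0.75
39.0 39.07 -1.22
40.0 40.11 -1.52
41.0 41.09 -1.26
42.0 42.08 -0.97
43.0 42.89 -2.24
44.0 43.6 -4.32
45.0 44.44 -5.47
contact 12.1917 -5.220464276083818
```

```bash
python3 - <<'E'
from arm import *
x0=float(np.load("x0.npy"))
move_straight(at(-23,x=x0),rate=250);s=sense();print(s["time_s"],bed(s),s["force"].round(2),s["tcp_pos"][2],s["finger_gap"])
feel(-1,-23.,48.,step=1.5,thr=4.)
E
```

```text
12.6167 (np.float64(-22.857201333116635), np.float64(-0.29424181404334115)) [-0.74 -1.77  2.68] 103.19188624983956 15.67719958037584
-24.5 -23.03 1.9
-26.0 -25.63 1.69
-27.5 -27.63 1.28
-29.0 -29.26 0.4
-30.5 -30.69 0.97
-32.0 -32.12 1.2
-33.5 -33.63 1.33
-35.0 -34.73 2.86
-36.5 -35.82 5.11
contact 15.5417 5.4417016318188525
```

```bash
cat >> arm.py <<'E'
def shake(n,rate=350):
    x0=float(np.load("x0.npy"))
    for _ in range(n):
        for a,b in((41.,45.),(-32.5,-36.5)):
            move_straight(at(a,x=x0),rate=rate); move_straight(at(b,x=x0),rate=50); hold(.12)
            s=sense();print(round(s["time_s"],2),np.round(bed(s),2),s["force"].round(2),round(fy(s),2),round(s["tcp_pos"][2],1))
def look(name,crop=(150,195,262,260),k=7):
    import cv2
    f=get_image("top")["frame"][crop[1]:crop[3],crop[0]:crop[2],::-1]
    cv2.imwrite(f"pics/{name}.png",cv2.resize(f,None,fx=k,fy=k,interpolation=cv2.INTER_CUBIC))
E
python3 - <<'E'
from arm import *
import cv2
shake(2)
cv2.imwrite("pics/w2.png",cv2.resize(get_image("wrist")["frame"][60:200,140:400,::-1],None,fx=3,fy=3,interpolation=cv2.INTER_CUBIC))
E
```

```text
16.28 [43.46 -0.34] [ 0.03 -2.19  2.68] -2.17 103.3
17.02 [-35.25  -0.55] [-0.04  2.76  1.79] 2.73 103.2
17.77 [43.69 -0.53] [-1.41 -2.95  1.99] -3.11 103.2
18.51 [-35.23  -0.51] [1.07 3.13 1.9 ] 3.25 103.2
```

View pics/w2.png

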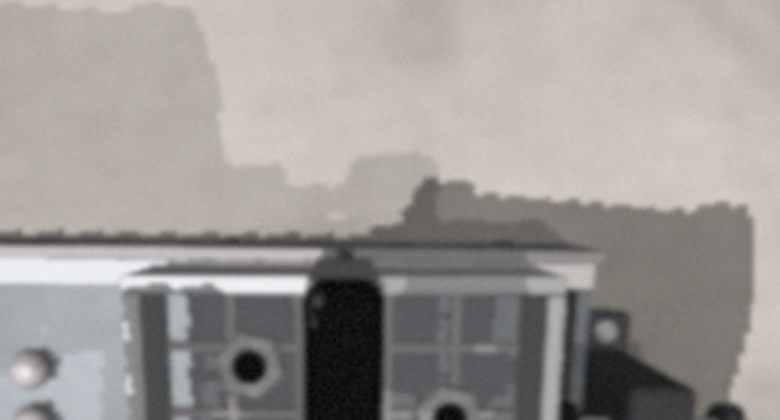

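The view shows two balls in the tray to the left of the sieve, at crop (32,368) and (35,412). The presses were light, so I'll press slightly deeper and take a lower crop.

```bash
sed -i 's/(41.,45.),(-32.5,-36.5)/(41.,46.3),(-32.5,-37.8)/' arm.py; python3 - <<'E'
from arm import *
import cv2
shake(2)
f=lambda:get_image("wrist")["frame"][130:235,130:400,::-1]
a=f(); move_straight(at(43,x=float(np.load("x0.npy"))),rate=350); b=f()
cv2.imwrite("pics/w3.png",cv2.resize(np.vstack([a,b]),None,fx=2.8,fy=2.8,interpolation=cv2.INTER_CUBIC))
E
```

```text
19.31 [44.58 -0.46] [-1.32 -4.35  4.75] -4.49 103.3
20.06 [-35.99  -0.42] [0.94 5.23 3.8 ] 5.31 103.3
20.81 [44.46 -0.46] [-1.07 -5.11  4.42] -5.2 103.3
21.56 [-35.98  -0.45] [0.87 4.25 4.42] 4.32 103.2
```

View pics/w3.png

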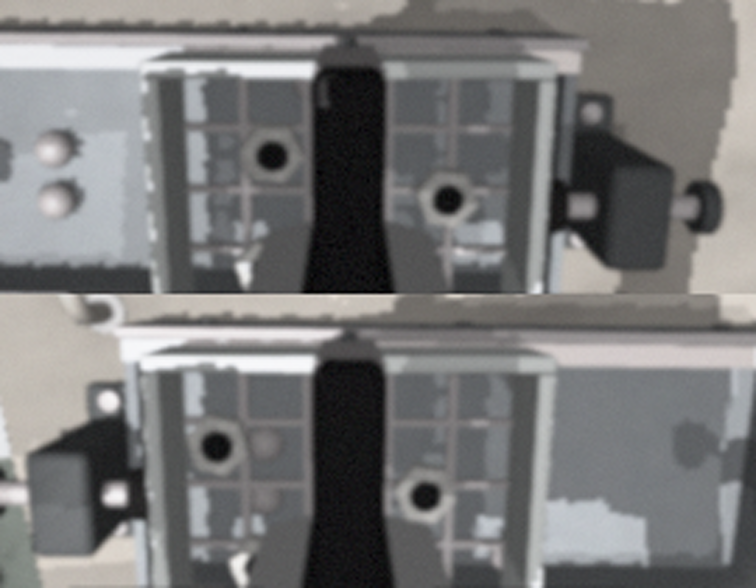

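Two balls are in the tray at (55,148) and (55,200), and two are unaccounted for, perhaps hidden by the bar and fingers. I'll check the scene and top views.

```bash
python3 - <<'E'
from arm import *
import cv2
x0=float(np.load("x0.npy"))
def g(): 
    s=get_image("scene")["frame"][210:335,195:320,::-1]; t=get_image("top")["frame"][195:257,150:262,::-1]
    s=cv2.resize(s,(440,440),interpolation=cv2.INTER_CUBIC); return s
a=g(); move_straight(at(-30,x=x0),rate=350);hold(.2); b=g()
cv2.imwrite("pics/s3.png",np.hstack([a,b])[:, :][:440])
im=cv2.imread("pics/s3.png");cv2.imwrite("pics/s3.png",cv2.resize(im,(800,400)))
print(sense()["time_s"])
E
```

```text
22.8
```

View pics/s3.png

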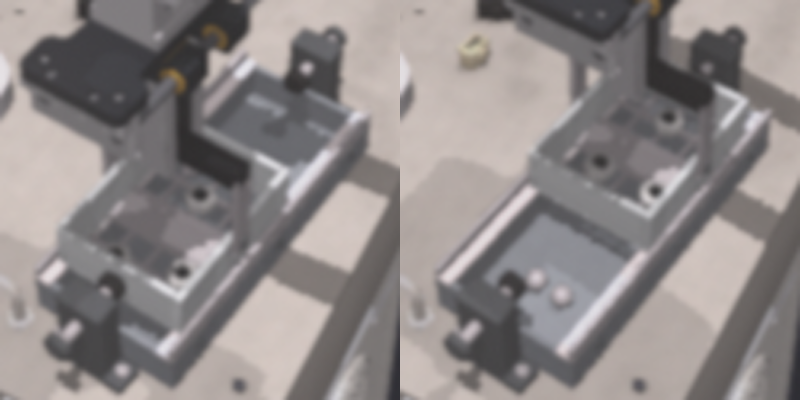

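The blank strip looks empty from here and both visible balls are at the left end of the tray. Bright patches leave the other two uncertain, so I'll shake harder, release on the rails and look from above.

```bash
python3 - <<'E'
from arm import *
import cv2
x0=float(np.load("x0.npy"))
shake(2,rate=450)
move_straight(at(0,x=x0),rate=350)
command_gripper(60)
p=at(0,x=x0); move_straight(p+[-0,0,95],rate=250)
s=sense();print(s["time_s"],s["tcp_pos"])
f=get_image("wrist")["frame"];cv2.imwrite("pics/w4full.png",f[:,:,::-1])
cv2.imwrite("pics/w4.png",cv2.resize(f[110:240,120:390,::-1],None,fx=2.95,fy=2.95,interpolation=cv2.INTER_CUBIC))
E
```

```text
23.48 [45.07 -0.52] [-0.38 -5.18  5.34] -5.19 103.2
24.18 [-35.75  -0.64] [0.11 6.11 5.37] 6.07 103.2
24.88 [44.4  -0.52] [-0.97 -5.4   4.68] -5.48 103.3
25.58 [-35.96  -0.57] [0.09 4.99 4.55] 4.96 103.2
27.2083 [471.05191456  -4.90750435 197.97304003]
```

View pics/w4.png

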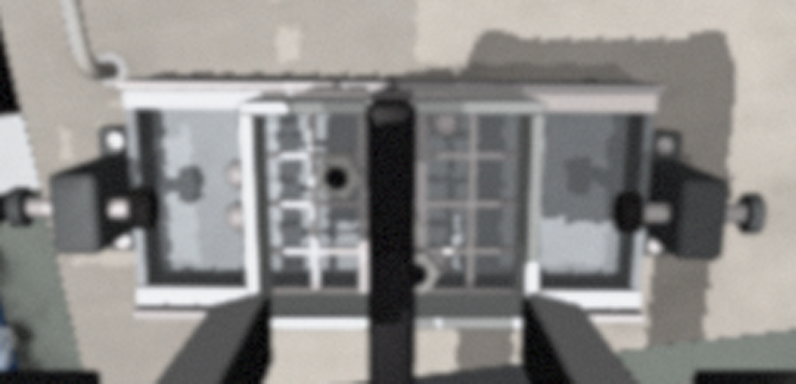

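Visible are two balls in the left tray (235,173 and 235,215), one ball at (443,122) in or below an opening, and nuts at (335,177) and (418,270). The bar hides the rest, so I'll look past it from both sides.

```bash
python3 - <<'E'
from arm import *
import cv2
from scipy.spatial.transform import Rotation as R
x0=float(np.load("x0.npy"));out=[]
for y in(85,-85):
    move_straight(at(y,ZG+95,x0-15),rate=350)
    s=sense();w=get_image("wrist");f=w["frame"][:,:,::-1]
    T=np.eye(4);T[:3,:3]=R.from_rotvec(s["tool_rot"]).as_matrix();T[:3,3]=s["tcp_pos"]
    wc=np.linalg.inv(T@w["hand_eye"])
    np.savez(f"v{y}.npz",f=f,wc=wc,K=[w[k] for k in("fx","fy","cx","cy")])
    p=wc@np.r_[at(0,36,x0),1];c=np.array([w["cx"]+w["fx"]*p[0]/-p[2],w["cy"]-w["fy"]*p[1]/-p[2]]).astype(int);print(y,c)
    a,b=max(c[0]-75,0),max(c[1]-55,0)
    out.append(cv2.resize(f[b:b+110,a:a+150],(400,293),interpolation=cv2.INTER_CUBIC))
print(s["time_s"]);im=np.hstack(out);cv2.imwrite("pics/v.png",im)
E
```

```text
85 [320 164]
-85 [186 165]
28.3417
```

View pics/v.png

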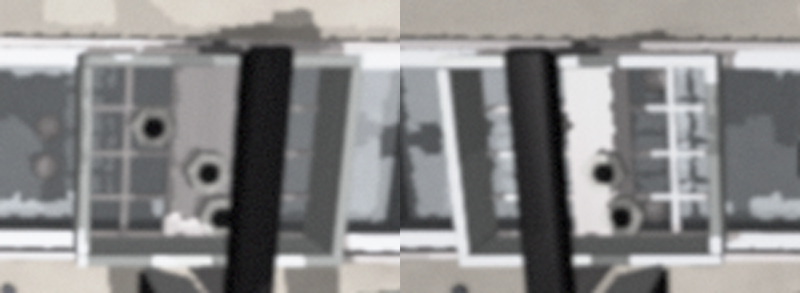

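All three nuts are on the strip or its edge, at (153,128), (207,172) and (218,215). Two faint balls show under the right mesh at about (655,80) and (655,208). I'll confirm their height by triangulation and a sharper crop.

```bash
python3 - <<'E'
import numpy as np,cv2
v=np.load("v-85.npz");f=v["f"];fx,fy,cx,cy=v["K"]
A=v["wc"].copy()
# w4 pose: same orientation, other camera position
c=np.linalg.inv(A)[:3,3]
from arm import at
x0=float(np.load("x0.npy"))
c4=c+(np.array([471.05,-4.91,197.97])-at(-85,122-18.8+95,x0-15)); B=A.copy();B[:3,3]=-B[:3,:3]@c4
S=np.diag([1,-1,-1.]);K=np.array([[fx,0,cx],[0,fy,cy],[0,0,1]])
P=lambda M:K@S@M[:3]
X=cv2.triangulatePoints(P(A),P(B),np.array([206.6,140.]),np.array([270.2,151.4]));print("ball?",(X[:3]/X[3]).ravel())
# where would a ball centre seen at these pixels lie, if in tray (z=11) or on sieve floor (z=43)
g=cv2.resize(f[125:205,170:245],(600,600*80//75),interpolation=cv2.INTER_CUBIC)[:600]
h=cv2.resize(cv2.imread("pics/w4full.png")[140:220,245:320],(600,640),interpolation=cv2.INTER_CUBIC)[:600]
im=cv2.convertScaleAbs(np.hstack([g,h]),alpha=1.3);cv2.imwrite("pics/z.png",cv2.resize(im,(800,400)))
E
```

```text
ball? [499.21708582 -32.17130547  16.56468637]
```

View pics/z.png

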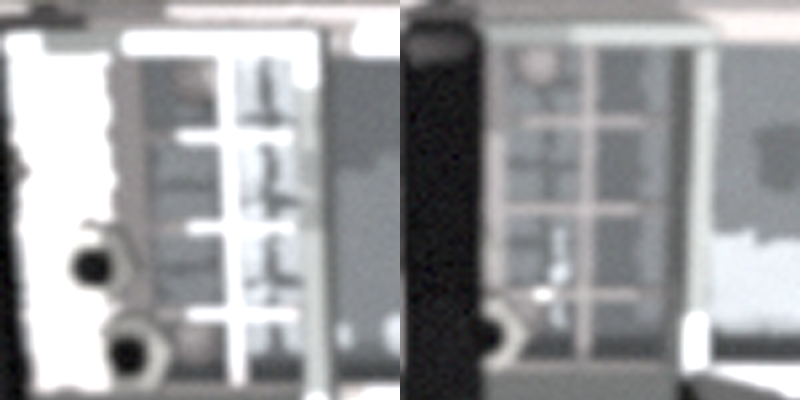

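Ball 3 triangulates to z≈17, which means the tray. The fourth is less certain: there is a blob at (195,345) on the left but nothing clear on the right. I'll take four views rectified to the mesh plane.

```bash
python3 - <<'E'
from arm import *
import cv2
x0=float(np.load("x0.npy"));out=[]
for y in(-115,-55,30,115):
    move_straight(at(y,ZG+95,x0-45),rate=400)
    s=sense();w=get_image("wrist");f=w["frame"][:,:,::-1]
    T=np.eye(4);T[:3,:3]=R.from_rotvec(s["tool_rot"]).as_matrix();T[:3,3]=s["tcp_pos"]
    wc=np.linalg.inv(T@w["hand_eye"]); k=3.0
    np.savez(f"u{y}.npz",f=f,wc=wc)
    W=np.array([at(b,36,a) for a,b in((50,62),(50,-62),(-50,-62),(-50,62))])
    p=(np.c_[W,np.ones(4)]@wc.T); uv=np.c_[w["cx"]-w["fx"]*p[:,0]/p[:,2],w["cy"]+w["fy"]*p[:,1]/p[:,2]]
    H=cv2.getPerspectiveTransform(uv.astype('float32'),np.array([[0,0],[372,0],[372,300],[0,300]],'float32'))
    g=cv2.warpPerspective(f,H,(372,300),flags=cv2.INTER_CUBIC)
    out.append(cv2.convertScaleAbs((255*(g/255.)**.7),alpha=1))
cv2.imwrite("pics/r.png",np.vstack([np.hstack(out[:2]),np.hstack(out[2:])]));print(s["time_s"])
E
```

```text
29.825
```

View pics/r.png

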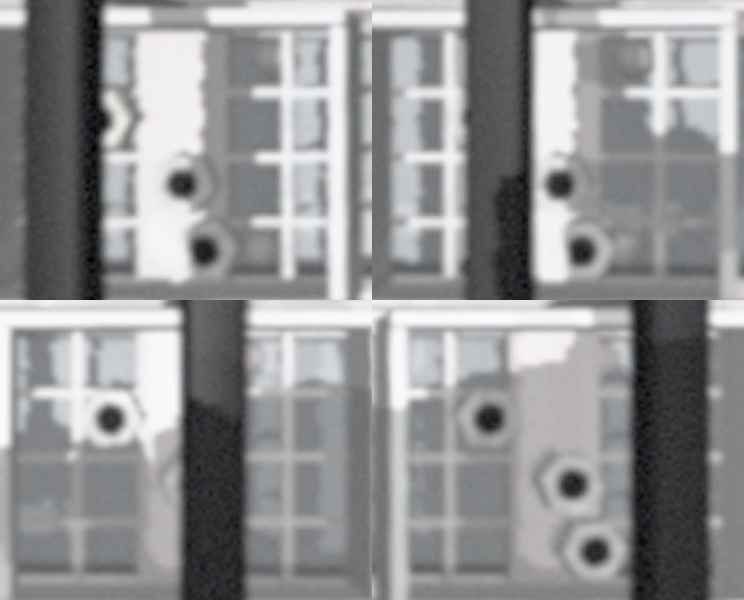

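The strip and both meshes hold only the three nuts. The last two balls, at (262,245) and (265,52), shift together behind the mesh between views, so they are in the tray. Now I regrip, lift and place.

```bash
python3 - <<'E'
from arm import *
x0=float(np.load("x0.npy"));r=rot(PSI,-1)
move_straight(at(0,ZG+95,x0),r,rate=350); move_straight(at(0,ZG,x0),r,rate=180)
command_gripper(0,40);hold(.15)
s=sense();print(s["time_s"],s["finger_gap"],bed(s),s["force"].round(2))
move_straight(at(0,ZG+75,x0),r,rate=100);s=sense();print("lift",s["time_s"],s["finger_gap"],s["force"].round(2),s["torque"].round(2))
M=np.array([478.9,-400.8]);rm=rot(.139,-1)
move_straight(np.r_[M,ZG+75],rm,rate=150);
move_straight(np.r_[M,ZG-22],rm,rate=100);move_straight(np.r_[M,ZG-26.5],rm,rate=30);hold(.1)
s=sense();print("low",s["time_s"],s["tcp_pos"],s["force"].round(2),s["torque"].round(2))
E
```

```text
31.95 15.819076110633855 (np.float64(0.20195911264943825), np.float64(-0.42430046783360664)) [-0.3   1.32  1.67]
lift 32.85 15.20371651836019 [-0.16  0.17 -4.01] [0.08 0.05 0.03]
low 37.1583 [ 478.92323203 -400.82857311   76.78932886] [-0.34 -0.95 -3.7 ] [0.02 0.02 0.03]
```

```bash
python3 - <<'E'
from arm import *
import cv2
M=np.array([478.9,-400.8]);rm=rot(.139,-1)
z=ZG-26.5
while z>ZG-31:
    z-=.5;move_straight(np.r_[M,z],rm,rate=20);hold(.05);s=sense();print(round(s["tcp_pos"][2],2),s["force"].round(2))
    if s["force"][2]>-1.: break
command_gripper(60);hold(.1)
move_straight(np.r_[M,z+100],rm,rate=200)
s=sense();print(s["time_s"])
w=get_image("wrist")["frame"][90:250,110:400,::-1];t=get_image("top")["frame"][190:258,150:370,::-1]
w=cv2.resize(w,(580,320),interpolation=cv2.INTER_CUBIC);t=cv2.resize(t,(580,179),interpolation=cv2.INTER_CUBIC)
cv2.imwrite("pics/end.png",np.vstack([w,t]))
E
```

```text
76.22 [ 0.32  0.51 -3.09]
75.67 [ 0.75 -0.1  -2.86]
75.39 [ 0.52 -0.25 -2.56]
75.35 [-1.3   0.17  1.22]
39.9417
```

View pics/end.png

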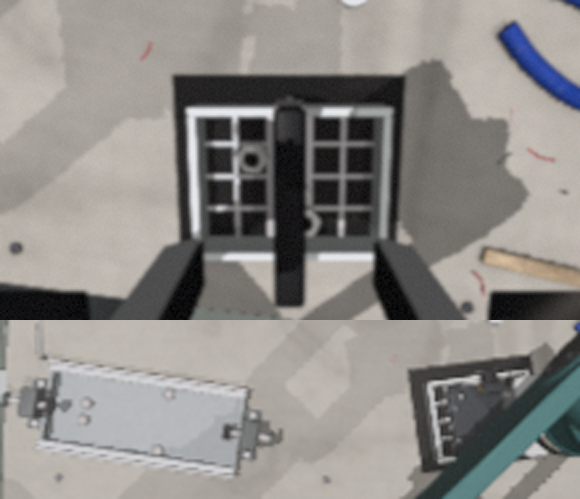

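The final view shows four balls in the tray at (87,403), (84,420), (168,394) and (157,450). The sieve stands squarely on the mat with nuts at (252,158) and (310,222); the third is under the bar.

```bash
python3 -c "
from station import *
sign_off()"
```

```text
the job is handed in; nothing more can be done
```

The job is done and handed in. The last reading before hand-in was 39.9 s against the 53 s limit; hand-in gives no verdict.

**Buffers:** I found them by feel, with the sieve touching the left one at about +42.5 mm and the right one at about −34 mm from the bed's centre. I shook it over and back seven times (one pass by feel, then six brisk cycles). Settled readings at the ends were about 2–6 N, including about 1 N of sliding friction. I did not log the force while the arm was moving, so the peaks are not measured.

**First two brisk cycles:** these pressed only 2–3 N, so I pressed about 1 mm deeper after that.

**Balls:** two were hidden from above at first. I released the sieve on its rails and looked from several sides before lifting. One ball triangulated to about 17 mm high, which puts it in the tray. The other shifted with it behind the mesh. The final top view shows all four in the tray.

**Sieve:** it stands squarely on the mat near its centre. It touched down with the tool about 75.4 mm up, as expected for the 4 mm mat, and the gripper was clear above it.

**Nuts:** the last picture shows two. The third is hidden by the handle bar there; I saw all three just before lifting.

**Bystanders:** the arm's path stayed away from the bottle, tape and spanner, but I did not check them in a final picture.

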